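Weigh a bird blank on the beam scale

ROBOT

A 7-joint arm with a two-finger parallel gripper is mounted at the origin on the work surface. World frame = base frame: x ahead of the robot, y to its left, z up, the work surface at z = 0. Lengths are in m, angles in rad, forces in N, time in s.
With the tool pointing down it reaches from about 0.4 to 0.75 m from the base axis. Payload 19.5 kg.
Tool frame: the origin (TCP) lies midway between the tips of the shut fingers; the grasp point (between the pads) lies 19 mm behind it; z points along the fingers, y is the line along which they close (so a half turn about z gives the same grasp; the last joint's range is limited). The gripper opens to 85 mm and grips with 20 to 120 N. Pads are 22 mm wide; open, the fingers measure 114 mm over their backs; the gripper's body (76 mm by 85 mm) begins 54 mm behind the grasp point. The pads swing forward as they close: fully open they stand 13 mm farther back than shut.
Start: joints at [1.171, 0.707, -0.028, 1.485, 0.022, 0.951, -0.075], TCP at [0.201, -0.539, 0.231] pointing down, gripper open.
Joint ranges: [-2.71, 2.71], [-0.32, 2.16], [-1.57, 1.52], [0, 2.45], [-1.46, 4.6], [0, 2.02], [-2.83, 2.83]. Speed limits (rad/s): [1.89, 1.89, 2.57, 2.57, 3.01, 3.01, 3.01].

INTERFACE

Orientations are given as [roll, pitch, yaw] about the fixed x, y, z axes, in that order (R = Rz(yaw) Ry(pitch) Rx(roll)).
In Python, from workcell import manip gives the robot as it stands. The module is installed in compiled form; this text tells all that it offers.
- The arm moves only by the tool drive_tool, never from a script. Its arguments are lists of equal length, an entry for each row: "translation": the shift along the world's x, y, z in m, a list of three; "twist": the turn about the world's z in degrees; "hand": the finger opening in m, from 0 to 0.0854. In form: {"translation": [[tx, ty, tz], ...], "twist": [twist, ...], "hand": [hand, ...]}. A call has 1 to 8 rows; each row shifts and turns the commanded pose from where the row before left it; what a row does not reach is not made up. A row lasts 1/10 s, in which the tool goes at most 50 mm and 8.59 degrees, less where a joint would pass 70% of its speed; a pose out of reach is approached as far as the arm can. A call is refused whole if a number of a shift passes 0.05 or a number of a turn 8.59, either way. A call with a gripper value outside its range is refused whole. The fingers move at their own pace and stop on an object; "newtons" is the grip in N (left out, the last holds). Time passes only in rows, so rows that do not move let the fingers close. It gives the time, the measured TCP pose, the force, the opening and the grip force at its end, in the units of the state.
- manip.state(): the state, without advancing time (a new reading comes with each control period).
- manip.camera(name): name is "scene" or "top" or "wrist"; returns a dict with "image" (420x560x3 uint8, blue, green, red), "vertical_fov" (degrees; the focal length in pixels is half the picture's height over the tangent of half this angle, whatever the lens; pixels are square), "cx", "cy" (the principal point, pixels), "R" (3x3) and "t" (3): a world point X has camera coordinates R X + t. Camera axes: x right, y down, z forward; pixel columns grow to the right and rows downward; lengths in m; the calibration is good to about 2 mm. A picture is of the moment at which its call begins. There is no depth.
- manip.sign_off(): hands the job in; it is judged then, once.
Trained networks look in a picture, given as the dict that the camera call returned (one of the last four; its "shot" number tells which), for a name from the list of things; names that differ only in an ending like _2 or _b are one class to them, and where a whole thing is asked for, a point or a joint stands for the part that bears it (a point fixed in the world has none). Each returns a list of dicts, best first, with "confidence" (0 to 1); they miss things now and then, are a little off and sometimes report something else, mostly with a low value. They report only what shows in the picture. A call takes as long as a camera call. They do not tell look-alikes from the thing itself.
- manip.recognise(picture, thing): "point" ([x, y, z] in m, in world coordinates, good to about 4 mm: the middle of the surface that is visible of it).
- manip.outline_of(picture, thing): "pixels" (420x560 bool, what is visible of it).
- manip.tip_of(picture, thing): "point" ([x, y, z] in m, in world coordinates, good to about 4 mm: a listed point, or the origin of a listed thing).
The state is a dict: "clock": time; "joint_positions": joint angles; "qd": joint speeds; "joint_efforts": joint torques, N m; "ee_pos": TCP position; "tcp_rot": TCP orientation; "wrist_force": force on the tool from outside, world axes, zero at the start; "torque": the same for the moment, N m; "width": opening from 0.0 (shut) to 1.0 (fully open); "grip_force": force on a finger pad.
Only numpy, scipy, OpenCV 4.12 (cv2) and the standard library are available. Lean on these libraries where they do the work, as an engineer would, in place of code of your own. Each camera call takes 0.05 s, during which the arm holds its last target. There are 200 camera calls.

TASK

Weigh the bird blank: set it upright in the middle of the scale's round pan, easing the pan down to its stop before you let go, then run the sliding weight out by its knob until the beam floats level with the pointer between the two outer bold marks of the index. Take your hand off and let it float there untouched for at least five seconds, and leave it so; never let the beam slam, and leave the tin, the gouge and the offcut beside it where they are.

Things in the scene. Friction and masses are not known exactly. Their poses are not given: they have to be found in the camera images.
- blank: the bird blank to weigh, loose on the bench: dark wood sawn to a bird's outline, 110 mm long (its x), two flat upright sides 50 mm apart (its y), body 34 mm high, head rising to 57 mm at its +x end with a beak overhanging 11 mm. Origin at the centre of its underside, z up. Mass nominally 0.30 kg, truly unknown, roughly 0.2 to 0.4 kg
- scale: grey cast base of a bench beam scale, bolted down, 130 mm (its x) by 620 mm (its y, -200 to +420), 28 mm thick. Origin on the bench right under the beam's pivot. The beam lies along its y: pan at the -y end, sliding weight and pointer on the +y side; its -x side faces the robot
- pivot (a point): the beam's pivot, 125 mm above the bench, in a fork 74 mm (x) by 40 mm (y) and 144 mm tall. The beam is a slow, lightly damped rocker, level with an empty pan and the weight at 0. Nominal: restoring moment 0.25 N m/rad; inertia 0.036 kg m2 empty, 0.05 with a blank and the weight out; period 2.8 s; damping 0.01 N m s/rad: a swing takes several seconds to die
- beam (a joint): tilt of the beam, the scale's reading, in rad: 0 is level, positive means pointer up and pan down. Stops at -0.16 and +0.16. The outer bold marks of the index are at -0.06 and +0.06
- index (a point): level mark of the white index plate (34 mm wide, up to 200 mm above the bench) that stands at the scale's +y end beside the pointer: long bold black marks at level and 23 mm above and below it, thin ones between
- pointer (a point): tip of the black pointer at the end of the beam, 378 mm from the pivot
- poise (a joint): place of the sliding brass weight in m: 0 at its inner stop (65 mm from the pivot) to 0.23, growing towards the pointer. With its knob it weighs 0.22 kg (2.16 N); for a blank of mass m the beam is level at about m x 0.545 m/kg. It rolls with 0.2 N of friction: it stays where left while the beam is within 0.08 rad of level and runs downhill by itself above about 0.1 rad
- knob (a point): the place to push the sliding weight: on the axis of its black knob, a cylinder of 30 mm diameter along the scale's x that stands out towards the robot, 23 to 75 mm in front of the beam's middle line (this point: 52 mm). 125 mm above the bench when level. It spins freely, so fingers held loosely on both sides of it along the beam can push while the beam rises and falls
- pan: round steel pan on its post; it stays level and moves up and down with the beam, as on any counter scale. Origin on its pin, 120 mm from the pivot towards -y. Where the blank stands on it makes no difference to the reading
- pan_floor (a point): middle of the pan's flat floor, 40 mm above its pin, 165 mm above the bench when level and 19 mm lower at the stop. The floor is 138 mm across inside a rim that stands 7 mm above it, 152 mm across outside
- wax_tin: not to be disturbed: flat steel wax tin, 84 mm across, 50 mm tall; origin at the centre of its underside
- gouge: not to be disturbed: small tool with a wooden handle lying on the bench, 240 mm long, 26 mm thick; origin at the centre of its underside
- offcut: not to be disturbed: stepped light-wood offcut, 120 x 70 mm, 55 mm high; origin at the centre of its underside
Things that resemble listed ones, but are neither listed nor needed, are in the scene too. Leave any green look-alike of the blank alone.

How it is judged:
On the way, in this order (a step that is already met when the one before it is completed fails the run):
1. the blank stands on the pan, let go (contact force between blank and pan above 1 N and horizontal distance between blank and pan_floor below 0.05 m and angle between blank's own z axis and vertical below 0.2 rad and contact force between the fingers and blank below 0.05 N and contact force between each of the arm, the fingers and scale below 0.05 N), for 0.3 s.
2. the beam floats within the band for 5 s with the blank on the pan and the robot touching neither (all of step 1 and value of joint beam between -0.06 and 0.06 rad), for 5 s.
At the end, for the whole second after the job is handed in: the blank stands upright on the pan, within 50 mm of its middle; the beam floats free within 0.06 rad of level; the robot touches neither (all of step 2).
It fails at once if the beam slams or is knocked (faster than 1 rad/s) (velocity of joint beam above 1 rad/s or velocity of joint beam below -1 rad/s).
It fails at once if the tin, the gouge or the offcut is moved by more than 30 mm (distance of any of wax_tin, gouge, offcut from where it was at the start of the episode above 0.03 m).
It also fails if it takes over 72 s, if anything falls off the work surface, if the arm or the gripper's body presses on something with over 40 N, if the wrist force passes 120 N, or if a joint passes its speed limit or range.

## Working session

There is one attempt and no reset: what is moved stays moved. The work goes in short steps, Python scripts to look and compute and a tool call to move; the robot and the scene stay as the last step left them, time stands still between calls to the robot, and variables do not carry over. Pictures are saved under pics/ and viewed, at most 10 in all, crops included, and the job is handed in when it is done.

Besides the shell and the picture viewer there is one more tool, called as name(argument=value, ...) on one line, values as JSON. drive_tool: Moves the arm, as the interface text tells. Its arguments: {"type":"object","properties":{"translation":{"type":"array","items":{"type":"array","items":{"type":"number"}}},"twist":{"type":"array","items":{"type":"number"}},"hand":{"type":"array","items":{"type":"number"}},"newtons":{"type":"number"}},"required":["translation","twist","hand"]}

```bash
mkdir -p pics
cat > h.py <<'E'
from workcell import manip
import numpy as np, cv2
def look(c,name=None,things=(),f='tip_of'):
    p=manip.camera(c)
    if name: cv2.imwrite(f'pics/{name}.png',p['image'])
    for t in things:
        for r in getattr(manip,f)(p,t)[:3]: print(c,t,np.round(r['point'],3),round(r['confidence'],2),np.round(px(p,r['point'])))
    return p
def px(p,X):
    f=p['image'].shape[0]/2/np.tan(np.radians(p['vertical_fov'])/2)
    c=np.array(p['R'])@np.array(X)+np.array(p['t']); return f*c[:2]/c[2]+[p['cx'],p['cy']]
def ray(p,u,v,z):
    f=p['image'].shape[0]/2/np.tan(np.radians(p['vertical_fov'])/2)
    R=np.array(p['R']);t=np.array(p['t']);o=-R.T@t
    d=R.T@np.array([(u-p['cx'])/f,(v-p['cy'])/f,1]); return o+d*(z-o[2])/d[2]
def st():
    s=manip.state(); print({k:np.round(v,3).tolist() for k,v in s.items() if k in('clock','ee_pos','tcp_rot','wrist_force','width','grip_force')})
E
python3 - <<'E'
from h import *
st()
T=['blank','scale','pivot','index','pointer','knob','pan_floor','wax_tin','gouge','offcut']
a=look('top','top',T);b=look('scene','scene',T)
cv2.imwrite('pics/both.png',cv2.resize(np.vstack([a['image'],b['image']]),None,fx=.71,fy=.71))
E
```

```text
{'clock': 0.0, 'ee_pos': [0.201, -0.538, 0.231], 'tcp_rot': [-3.14, 0.0, 0.358], 'wrist_force': [0.548, 0.241, -0.673], 'grip_force': 0.0, 'width': 1.0}
top blank [ 0.311 -0.527  0.002] 0.93 [456. 278.]
top blank [ 0.513 -0.415 -0.004] 0.79 [413. 208.]
top blank [ 0.348 -0.342  0.   ] 0.75 [390. 266.]
top scale [ 0.589 -0.026  0.001] 0.73 [277. 184.]
top scale [0.598 0.357 0.125] 0.29 [133. 176.]
top scale [ 0.589 -0.141  0.125] 0.25 [321. 176.]
top pivot [ 0.592 -0.022  0.125] 0.72 [275. 175.]
top index [0.354 0.189 0.002] 0.49 [203. 267.]
top pointer [ 0.582 -0.143  0.163] 0.16 [323. 176.]
top knob [0.541 0.041 0.128] 0.78 [252. 195.]
top pan_floor [ 0.584 -0.142  0.16 ] 0.59 [322. 175.]
top wax_tin [0.356 0.189 0.002] 0.67 [203. 266.]
top wax_tin [ 0.588 -0.026 -0.001] 0.36 [277. 184.]
top gouge [ 0.345 -0.102  0.001] 0.97 [306. 268.]
top offcut [ 0.336  0.395 -0.002] 0.94 [131. 274.]
top offcut [0.538 0.042 0.128] 0.59 [252. 196.]
scene blank [ 0.355 -0.347  0.004] 0.95 [169. 276.]
scene blank [ 0.674 -0.47   0.005] 0.71 [220. 383.]
scene blank [ 0.311 -0.529  0.003] 0.67 [ 97. 313.]
scene scale [ 0.593 -0.023  0.001] 0.96 [316. 248.]
scene pivot [ 0.59  -0.025  0.13 ] 0.75 [316. 212.]
scene index [0.594 0.374 0.129] 0.59 [391. 150.]
scene pointer [0.603 0.354 0.122] 0.82 [390. 155.]
scene knob [0.538 0.041 0.124] 0.87 [314. 195.]
scene pan_floor [ 0.59  -0.143  0.166] 0.66 [287. 224.]
scene pan_floor [ 0.51  -0.422  0.003] 0.5 [185. 327.]
scene wax_tin [ 0.354  0.188 -0.003] 0.72 [295. 185.]
scene wax_tin [ 0.344 -0.102  0.   ] 0.21 [232. 227.]
scene gouge [ 0.342 -0.102 -0.   ] 0.83 [232. 227.]
scene gouge [ 0.511 -0.422  0.004] 0.49 [186. 327.]
scene offcut [0.336 0.4   0.003] 0.7 [327. 155.]
scene offcut [ 0.591 -0.021  0.127] 0.66 [317. 212.]
```

View pics/top.png

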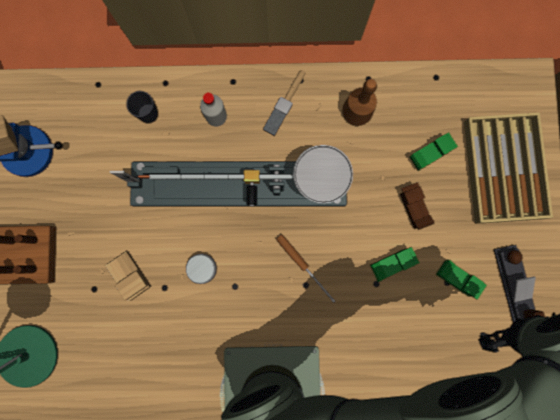

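View pics/scene.png

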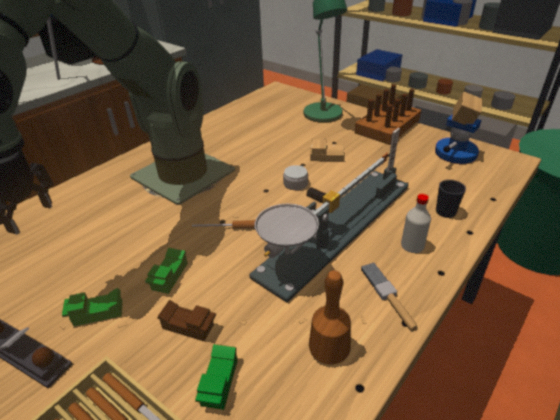

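The top view shows blank-shaped things at (416,206) dark brown, and (433,151), (393,264), (461,278) green. In the scene view the brown one is at (187,319). Only the brown one fits "dark wood". I'll confirm it in a crop and get its yaw.

Run:
```python
from h import *
a=look('top');b=look('scene')
c1=cv2.resize(a['image'][170:240,375:455],None,fx=5,fy=5,interpolation=cv2.INTER_CUBIC)
c2=cv2.resize(b['image'][285:355,145:225],None,fx=5,fy=5,interpolation=cv2.INTER_CUBIC)
cv2.imwrite('pics/crop.png',np.hstack([c1,c2]))
for p,w in((a,(416,206)),(b,(187,319))):
    for r in manip.outline_of(p,'blank'):
        m=r['pixels']
        if m[w[1]-3:w[1]+4,w[0]-3:w[0]+4].any():
            c,_=cv2.findContours(m.astype(np.uint8),0,2); c=max(c,key=cv2.contourArea)
            print(r['confidence'],m.sum(),cv2.minAreaRect(c))
            if p is a:
                W=np.array([ray(a,u,v,.034)[:2] for u,v in cv2.boxPoints(cv2.minAreaRect(c))]);print(W.round(3),W.mean(0))
    for r in manip.recognise(p,'blank'):print(np.round(r['point'],3),r['confidence'])
for y in(150,):
    print(a['R'],a['t'])
```

```text
0.95 1015 ((416.7069091796875, 206.01724243164062), (45.86675262451172, 24.326091766357422), 68.19859313964844)
[[ 0.561 -0.362]
 [ 0.586 -0.427]
 [ 0.465 -0.469]
 [ 0.441 -0.405]] [ 0.51317816 -0.41575155]
[ 0.306 -0.528  0.04 ] 0.95
[ 0.513 -0.41   0.041] 0.93
[ 0.351 -0.349  0.044] 0.87
[ 0.669 -0.468  0.04 ] 0.68
0.83 1571 ((186.0081329345703, 318.3486328125), (55.50870895385742, 33.74635696411133), 17.10272979736328)
[ 0.368 -0.359  0.042] 0.77
[ 0.32  -0.54   0.036] 0.76
[ 0.528 -0.426  0.045] 0.57
[[-0.01808262 -0.99980456 -0.00799169]
 [-0.99450866  0.01880974 -0.10295004]
 [ 0.10308024  0.00608619 -0.99465442]] [-0.01195333  0.50899402  1.39416019]
```

View pics/crop.png

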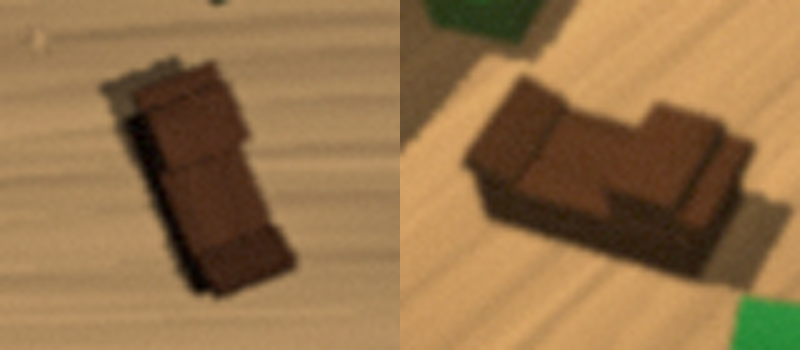

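The crop shows the brown blank. Its head is at the far end, upper left at about (195,85) in the crop, and its yaw is about 20°, which already matches the tool yaw. I'll move above it.

drive_tool(translation=[[0.04,0.015,0],[0.045,0.018,0],[0.045,0.018,-0.01],[0.045,0.018,-0.02],[0.045,0.018,-0.02],[0.045,0.018,-0.02],[0.046,0.017,-0.01],[0,0,0]], twist=[0,0,0,0,0,0,0,0], hand=[0.085,0.085,0.085,0.085,0.085,0.085,0.085,0.085], newtons=40)

```text
clock: 2.2
ee_pos: [0.5115, -0.4139, 0.1517]
tcp_rot: [-3.138, -0.002, 0.365]
wrist_force: [-0.0, -0.0, -0.3]
width: 0.998
grip_force: 0.0
```

Run:
```python
from h import *
st()
p=look('wrist','w1',['blank'])
for r in manip.outline_of(p,'blank')[:3]:
    c,_=cv2.findContours(r['pixels'].astype(np.uint8),0,2); c=max(c,key=cv2.contourArea); print(r['confidence'],cv2.minAreaRect(c))
    W=np.array([ray(p,u,v,.034)[:2] for u,v in cv2.boxPoints(cv2.minAreaRect(c))]);print(W.round(3).tolist(),W.mean(0))
```

```text
{'clock': 2.2, 'ee_pos': [0.511, -0.414, 0.152], 'tcp_rot': [-3.138, -0.002, 0.365], 'wrist_force': [-0.012, -0.045, -0.32], 'grip_force': 0.0, 'width': 0.998}
wrist blank [ 0.673 -0.472 -0.001] 0.65 [436.  20.]
wrist blank [ 0.513 -0.418 -0.   ] 0.58 [287. 195.]
0.86 ((454.5, 35.0), (70.0, 209.0), 90.0)
[[0.653, -0.406], [0.7, -0.528], [0.665, -0.551], [0.616, -0.423]] [ 0.65824586 -0.47667988]
0.74 ((295.11407470703125, 382.98406982421875), (34.87146759033203, 65.78131103515625), 82.05652618408203)
[[0.369, -0.449], [0.397, -0.497], [0.365, -0.516], [0.335, -0.466]] [ 0.36668311 -0.48202977]
0.71 ((287.5, 198.5), (169.0, 77.0), 90.0)
[[0.565, -0.37], [0.584, -0.419], [0.466, -0.469], [0.444, -0.412]] [ 0.51484176 -0.4174879 ]
```

View pics/w1.png

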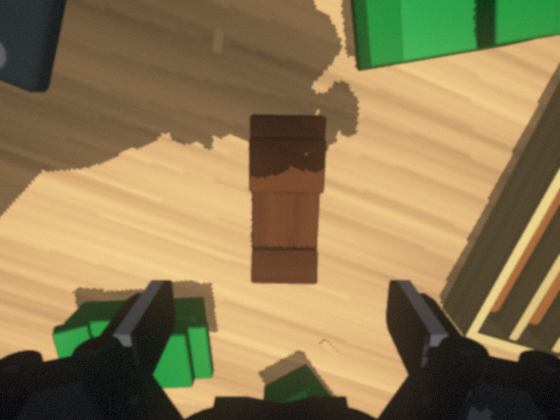

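The wrist view shows the brown blank aligned with the image, spanning cols 250–320 and rows 115–283. The fingers straddle its middle. I'll descend and grip.

drive_tool(translation=[[0.001,-0.004,-0.03],[0,0,-0.04],[0,0,-0.04],[0,0,-0.02],[0,0,-0.01],[0,0,0],[0,0,0],[0,0,0]], twist=[0,0,0,0,0,0,0,0], hand=[0.085,0.085,0.085,0.085,0.085,0.085,0.03,0.03], newtons=40)

```text
clock: 3.15
ee_pos: [0.5074, -0.4237, 0.0156]
tcp_rot: [3.14, -0.001, 0.357]
wrist_force: [-0.9, 2.1, 3.2]
width: 0.687
grip_force: 2.7
```

drive_tool(translation=[[0,0,0],[0,0,0],[0,0,0],[0,0,0.01],[0,0,0.03]], twist=[0,0,0,0,0], hand=[0.03,0.03,0.03,0.03,0.03])

```text
clock: 3.65
ee_pos: [0.5061, -0.4223, 0.0532]
tcp_rot: [-3.139, 0.002, 0.358]
wrist_force: [-0.1, -0.4, -2.1]
width: 0.575
grip_force: 42.9
```

drive_tool(translation=[[0,0,0.04],[0,0,0.045],[0.01,0.035,0.045],[0.015,0.045,0.04],[0.015,0.045,0],[0.015,0.045,0],[0.015,0.045,0],[0.01,0.045,0]], twist=[0,0,0,0,0,0,0,0], hand=[0.03,0.03,0.03,0.03,0.03,0.03,0.03,0.03])

```text
clock: 4.45
ee_pos: [0.5833, -0.1745, 0.2111]
tcp_rot: [3.141, -0.001, 0.358]
wrist_force: [1.0, 0.7, -2.1]
width: 0.573
grip_force: 43.0
```

drive_tool(translation=[[0,0.017,0],[0,0,0],[0,0,0],[0,0,0]], twist=[0,0,0,0], hand=[0.03,0.03,0.03,0.03])

```text
clock: 4.85
ee_pos: [0.5825, -0.161, 0.2105]
tcp_rot: [3.141, 0.0, 0.356]
wrist_force: [-1.1, 0.8, -2.6]
width: 0.571
grip_force: 43.0
```

Run:
```python
from h import *
st()
a=look('top',None,['blank','pan_floor']);b=look('scene',None,['blank','pan_floor','pointer','knob'])
cv2.imwrite('pics/p1.png',np.hstack([cv2.resize(x[100:260,220:420],None,fx=2,fy=2) for x in(a['image'],b['image'])]))
```

```text
{'clock': 4.85, 'ee_pos': [0.582, -0.161, 0.211], 'tcp_rot': [3.141, 0.0, 0.356], 'wrist_force': [-1.141, 0.816, -2.622], 'grip_force': 42.978, 'width': 0.571}
top blank [ 0.669 -0.468 -0.004] 0.86 [429. 154.]
top blank [ 0.35  -0.344 -0.001] 0.68 [391. 265.]
top pan_floor [ 0.586 -0.14   0.163] 0.78 [321. 174.]
scene blank [ 0.312 -0.528 -0.   ] 0.84 [ 98. 314.]
scene blank [ 0.587 -0.164  0.199] 0.69 [280. 218.]
scene blank [ 0.674 -0.466 -0.   ] 0.68 [222. 383.]
scene pan_floor [ 0.586 -0.142  0.167] 0.6 [286. 223.]
scene pointer [0.601 0.352 0.123] 0.71 [390. 155.]
scene pointer [ 0.347 -0.104  0.   ] 0.4 [233. 228.]
scene knob [0.537 0.039 0.125] 0.77 [314. 194.]
scene knob [ 0.589 -0.143  0.165] 0.69 [287. 225.]
```

View pics/p1.png

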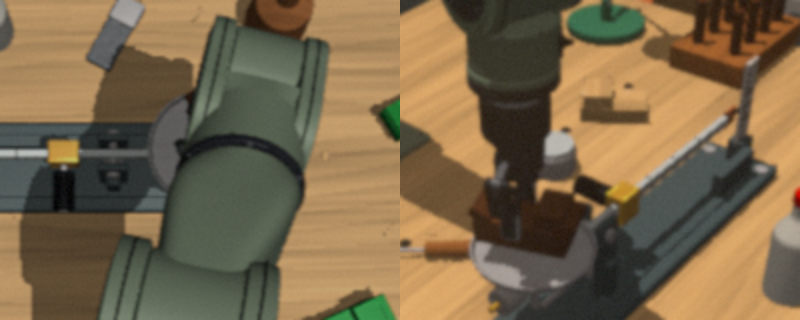

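The right half shows the gripped blank level above the pan, about 20 mm short of its middle in y. I'll shift it and ease it down.

drive_tool(translation=[[0.001,0.02,0],[0,0,-0.008],[0,0,-0.008],[0,0,-0.006],[0,0,-0.003],[0,0,-0.003],[0,0,-0.003],[0,0,-0.003]], twist=[0,0,0,0,0,0,0,0], hand=[0.03,0.03,0.03,0.03,0.03,0.03,0.03,0.03])

```text
clock: 6.05
ee_pos: [0.5838, -0.1397, 0.1761]
tcp_rot: [3.142, -0.0, 0.358]
wrist_force: [-0.2, 0.1, -1.7]
width: 0.574
grip_force: 43.0
```

drive_tool(translation=[[0,0,-0.003],[0,0,-0.003],[0,0,-0.003],[0,0,-0.003],[0,0,0],[0,0,0]], twist=[0,0,0,0,0,0], hand=[0.03,0.03,0.03,0.03,0.03,0.03])

```text
clock: 6.65
ee_pos: [0.5838, -0.1396, 0.1642]
tcp_rot: [-3.142, -0.0, 0.358]
wrist_force: [0.1, -0.4, -1.8]
width: 0.578
grip_force: 43.0
```

Run:
```python
from h import *
st()
b=look('scene',None,['blank','pan_floor','pointer','knob'])
```

```text
{'clock': 6.65, 'ee_pos': [0.584, -0.14, 0.164], 'tcp_rot': [-3.142, -0.0, 0.358], 'wrist_force': [0.121, -0.391, -1.788], 'grip_force': 42.955, 'width': 0.578}
scene blank [ 0.591 -0.141  0.154] 0.9 [288. 228.]
scene blank [ 0.354 -0.345 -0.   ] 0.89 [169. 277.]
scene blank [ 0.672 -0.467  0.002] 0.89 [221. 382.]
scene pan_floor [ 0.587 -0.143  0.144] 0.69 [286. 231.]
scene pan_floor [ 0.346 -0.099 -0.003] 0.19 [233. 228.]
scene knob [0.537 0.039 0.135] 0.74 [314. 191.]
```

drive_tool(translation=[[0,0,-0.002],[0,0,-0.002],[0,0,0],[0,0,0]], twist=[0,0,0,0], hand=[0.03,0.03,0.03,0.03])

```text
clock: 7.3
ee_pos: [0.5839, -0.1396, 0.1612]
tcp_rot: [3.141, -0.001, 0.358]
wrist_force: [-6.0, 1.7, 19.3]
width: 0.574
grip_force: 45.4
```

drive_tool(translation=[[0,0,-0.001],[0,0,-0.001],[0,0,0]], twist=[0,0,0], hand=[0.03,0.03,0.03])

```text
clock: 7.6
ee_pos: [0.584, -0.1396, 0.1609]
tcp_rot: [3.141, -0.002, 0.358]
wrist_force: [-14.7, 5.8, 49.3]
width: 0.576
grip_force: 48.9
```

It's at the stop, pressed harder than needed. I'll relax, then open.

drive_tool(translation=[[0,0,0.0015],[0,0,0.0015],[0,0,0],[0,0,0]], twist=[0,0,0,0], hand=[0.03,0.03,0.03,0.03])

```text
clock: 8.0
ee_pos: [0.5839, -0.1396, 0.1613]
tcp_rot: [3.142, -0.0, 0.358]
wrist_force: [-2.0, 1.1, 7.3]
width: 0.575
grip_force: 44.2
```

drive_tool(translation=[[0,0,0],[0,0,0],[0,0,0],[0,0,0],[0,0,0],[0,0,0]], twist=[0,0,0,0,0,0], hand=[0.055,0.065,0.075,0.078,0.078,0.078])

```text
clock: 8.6
ee_pos: [0.5838, -0.1396, 0.1612]
tcp_rot: [-3.142, -0.0, 0.358]
wrist_force: [-0.5, -0.7, 0.5]
width: 0.914
grip_force: 0.0
```

drive_tool(translation=[[0,0,0.01],[0,0,0.02],[0,0,0.03],[0,0,0.04],[0,0,0.02],[0,0,0],[0,0,0]], twist=[0,0,0,0,0,0,0], hand=[0.078,0.078,0.078,0.078,0.078,0.078,0.078])

```text
clock: 9.3
ee_pos: [0.5837, -0.1396, 0.2816]
tcp_rot: [3.141, -0.001, 0.358]
wrist_force: [0.2, -0.4, -0.5]
width: 0.914
grip_force: 0.0
```

Run:
```python
from h import *
st()
b=look('scene','s2',['blank','pan_floor','pointer','knob'])
```

```text
{'clock': 9.3, 'ee_pos': [0.584, -0.14, 0.282], 'tcp_rot': [3.141, -0.001, 0.358], 'wrist_force': [0.219, -0.429, -0.477], 'grip_force': 0.0, 'width': 0.914}
scene blank [ 0.673 -0.469 -0.   ] 0.98 [220. 384.]
scene blank [ 0.316 -0.526  0.001] 0.86 [ 99. 314.]
scene blank [ 0.59  -0.144  0.15 ] 0.6 [287. 230.]
scene pan_floor [ 0.588 -0.141  0.147] 0.59 [287. 230.]
scene pointer [0.601 0.347 0.18 ] 0.81 [391. 140.]
scene knob [0.54  0.042 0.137] 0.58 [316. 191.]
```

View pics/s2.png

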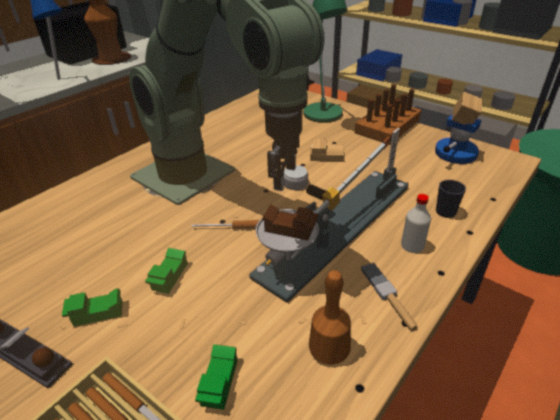

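The blank stands upright on the pan at its stop, around (287,230), and the pointer is up. Next I go over the knob with yaw 0 and a narrow opening.

drive_tool(translation=[[-0.01,0.03,0],[-0.01,0.035,0],[-0.012,0.04,0],[-0.01,0.04,-0.02],[-0.01,0.037,-0.04],[0,0,0],[0,0,0]], twist=[-5,-5,-5,-5.5,0,0,0], hand=[0.044,0.044,0.044,0.044,0.044,0.044,0.044])

```text
clock: 10.25
ee_pos: [0.5325, 0.0391, 0.2246]
tcp_rot: [3.141, 0.001, 0.001]
wrist_force: [0.7, -0.1, 0.1]
width: 0.516
grip_force: 0.0
```

Run:
```python
from h import *
st()
b=look('scene',None,['knob','pointer','blank']);p=look('wrist','w2',['knob']);look('top',None,['knob'])
```

```text
{'clock': 10.25, 'ee_pos': [0.533, 0.039, 0.225], 'tcp_rot': [3.141, 0.001, 0.001], 'wrist_force': [0.725, -0.121, 0.088], 'grip_force': 0.0, 'width': 0.516}
scene knob [0.538 0.038 0.134] 0.67 [314. 192.]
scene pointer [0.6   0.348 0.181] 0.61 [391. 139.]
scene blank [ 0.353 -0.346  0.   ] 0.81 [169. 277.]
scene blank [ 0.316 -0.53   0.003] 0.81 [ 98. 314.]
scene blank [ 0.675 -0.47   0.001] 0.74 [221. 385.]
wrist knob [0.54  0.042 0.135] 0.76 [274. 208.]
top knob [ 0.592 -0.023  0.122] 0.48 [276. 175.]
```

View pics/w2.png

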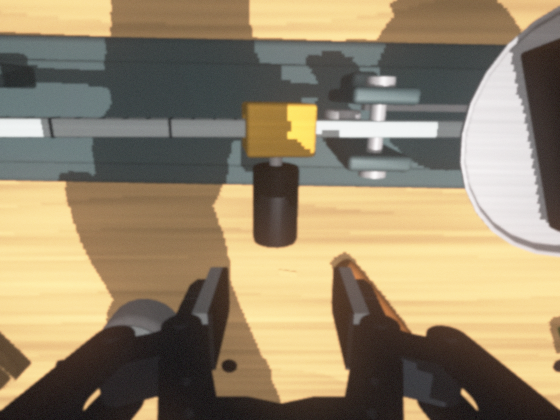

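The wrist view shows the knob at cols 253–299 and the fingers centred near col 281, so they're well aligned. I'll descend around it.

drive_tool(translation=[[0,0.002,-0.03],[0,0,-0.03],[0,0,-0.03],[0,0,-0.022],[0,0,0]], twist=[0,0,0,0,0], hand=[0.044,0.044,0.044,0.042,0.038], newtons=20)

```text
clock: 11.15
ee_pos: [0.5317, 0.0406, 0.1111]
tcp_rot: [3.141, 0.004, -0.0]
wrist_force: [-0.5, -0.3, 0.6]
width: 0.444
grip_force: 0.0
```

Run:
```python
from h import *
st()
look('scene',None,['knob','pointer'])
```

```text
{'clock': 11.15, 'ee_pos': [0.532, 0.041, 0.111], 'tcp_rot': [3.141, 0.004, -0.0], 'wrist_force': [-0.541, -0.288, 0.582], 'grip_force': 0.0, 'width': 0.444}
scene knob [0.537 0.04  0.136] 0.57 [314. 191.]
scene pointer [0.601 0.349 0.18 ] 0.96 [392. 139.]
```

drive_tool(translation=[[0,0.005,0.001],[0,0.01,0.0015],[0,0.01,0.0015],[0,0.01,0.0015],[0,0.01,0.0015],[0,0.01,0.0015],[0,0.01,0.0015],[0,0.005,0.001]], twist=[0,0,0,0,0,0,0,0], hand=[0.038,0.038,0.038,0.038,0.038,0.038,0.038,0.038])

```text
clock: 12.1
ee_pos: [0.5327, 0.1121, 0.1242]
tcp_rot: [-3.141, 0.0, 0.001]
wrist_force: [0.1, -0.8, -0.1]
width: 0.448
grip_force: 0.2
```

Run:
```python
from h import *
st()
look('scene',None,['knob','pointer'])
```

```text
{'clock': 12.1, 'ee_pos': [0.533, 0.112, 0.124], 'tcp_rot': [-3.141, 0.0, 0.001], 'wrist_force': [0.108, -0.762, -0.145], 'grip_force': 0.21, 'width': 0.448}
scene knob [0.541 0.107 0.148] 0.91 [329. 177.]
scene pointer [0.601 0.352 0.182] 0.98 [392. 138.]
scene pointer [ 0.586 -0.143  0.145] 0.32 [286. 231.]
```

drive_tool(translation=[[0,0.005,0.001],[0,0.005,0.001],[0,0.005,0.001],[0,0.005,0.001],[0,0.005,0.001],[0,0.005,0.001],[0,0.004,0.0005],[0,0.003,0]], twist=[0,0,0,0,0,0,0,0], hand=[0.038,0.038,0.038,0.038,0.038,0.038,0.038,0.038])

```text
clock: 13.05
ee_pos: [0.5328, 0.1482, 0.1306]
tcp_rot: [-3.141, -0.0, 0.0]
wrist_force: [0.2, -1.2, 0.2]
width: 0.443
grip_force: 0.3
```

Run:
```python
from h import *
st()
look('scene',None,['knob','pointer'])
```

```text
{'clock': 13.05, 'ee_pos': [0.533, 0.148, 0.131], 'tcp_rot': [-3.141, -0.0, 0.0], 'wrist_force': [0.172, -1.247, 0.24], 'grip_force': 0.287, 'width': 0.443}
scene knob [0.54  0.143 0.152] 0.6 [336. 170.]
scene knob [0.596 0.375 0.129] 0.35 [392. 150.]
scene pointer [0.604 0.349 0.183] 0.58 [393. 139.]
scene pointer [ 0.589 -0.142  0.145] 0.21 [287. 231.]
```

drive_tool(translation=[[0,0.002,0],[0,0.002,0],[0,0.002,0],[0,0.002,0],[0,0.002,0],[0,0.002,0],[0,0.001,0],[0,0.001,0]], twist=[0,0,0,0,0,0,0,0], hand=[0.038,0.038,0.038,0.038,0.038,0.038,0.038,0.038])

```text
clock: 14.0
ee_pos: [0.5328, 0.1619, 0.1306]
tcp_rot: [-3.142, -0.0, -0.0]
wrist_force: [0.9, 0.3, -0.4]
width: 0.447
grip_force: 0.3
```

Run:
```python
from h import *
st()
look('scene',None,['knob','pointer'])
```

```text
{'clock': 14.0, 'ee_pos': [0.533, 0.162, 0.131], 'tcp_rot': [-3.142, -0.0, -0.0], 'wrist_force': [0.899, 0.346, -0.432], 'grip_force': 0.252, 'width': 0.447}
scene knob [0.54  0.158 0.149] 0.57 [339. 169.]
```

drive_tool(translation=[[0,0.001,0],[0,0.001,0],[0,0.001,0],[0,0.001,0],[0,0,0],[0,0,0],[0,0,0],[0,0,0]], twist=[0,0,0,0,0,0,0,0], hand=[0.038,0.038,0.038,0.038,0.038,0.038,0.038,0.038])

```text
clock: 14.95
ee_pos: [0.5328, 0.1658, 0.1306]
tcp_rot: [-3.141, -0.0, -0.0]
wrist_force: [0.4, 0.7, -0.4]
width: 0.445
grip_force: 0.0
```

```bash
cat > m.py <<'E'
from h import *
s=manip.state();print(np.round(s['ee_pos'],3),s['grip_force'],np.round(s['wrist_force'],1))
for i in range(3):
    p=manip.camera('scene'); o=[]
    for t in('pointer','knob'):
        g=[r['point'] for r in manip.tip_of(p,t) if r['point'][1]>0 and r['confidence']>.3]
        if g:
            y=g[0]; L=.375 if t=='pointer' else y[1]+.023
            o.append((t,np.round(y[1:],3).tolist(),'tilt %.3f'%((y[2]-.125)/L)))
    print(round(manip.state()['clock'],2),o)
E
python3 m.py
```

```text
[0.533 0.166 0.131] 0.0 [ 0.4  0.7 -0.4]
15.1 [('pointer', [0.354, 0.15], 'tilt 0.067'), ('knob', [0.159, 0.139], 'tilt 0.076')]
15.25 [('pointer', [0.354, 0.152], 'tilt 0.073'), ('knob', [0.159, 0.141], 'tilt 0.088')]
15.4 [('pointer', [0.356, 0.152], 'tilt 0.073'), ('knob', [0.16, 0.142], 'tilt 0.095')]
```

drive_tool(translation=[[0,0.001,-0.001],[0,0.001,-0.001],[0,0.001,-0.001],[0,0.001,-0.001],[0,0.001,-0.001],[0,0.001,-0.001],[0,0.001,-0.001],[0,0.001,-0.001]], twist=[0,0,0,0,0,0,0,0], hand=[0.038,0.038,0.038,0.038,0.038,0.038,0.038,0.038])

```text
clock: 16.2
ee_pos: [0.5328, 0.1739, 0.1225]
tcp_rot: [-3.141, -0.0, -0.0]
wrist_force: [0.5, 0.1, 0.5]
width: 0.45
grip_force: 0.2
```

```bash
python3 m.py
```

```text
[0.533 0.174 0.122] 0.17998478841036558 [0.5 0.1 0.5]
16.35 [('pointer', [0.355, 0.148], 'tilt 0.062'), ('knob', [0.168, 0.138], 'tilt 0.068')]
16.5 [('pointer', [0.355, 0.141], 'tilt 0.042'), ('knob', [0.17, 0.133], 'tilt 0.039')]
16.65 [('pointer', [0.354, 0.13], 'tilt 0.013'), ('knob', [0.171, 0.13], 'tilt 0.028')]
```

drive_tool(translation=[[0,0,-0.001],[0,0,-0.001],[0,0,-0.001],[0,0,-0.001],[0,0,0],[0,0,0],[0,0,0],[0,0,0]], twist=[0,0,0,0,0,0,0,0], hand=[0.038,0.038,0.038,0.038,0.038,0.038,0.038,0.038])

```text
clock: 17.45
ee_pos: [0.5328, 0.1738, 0.1186]
tcp_rot: [-3.141, -0.0, 0.0]
wrist_force: [-0.3, -0.3, -0.8]
width: 0.448
grip_force: 0.0
```

```bash
python3 m.py
```

```text
[0.533 0.174 0.119] 0.0 [-0.3 -0.3 -0.8]
17.6 [('pointer', [0.354, 0.126], 'tilt 0.003'), ('knob', [0.17, 0.129], 'tilt 0.021')]
17.75 [('pointer', [0.353, 0.133], 'tilt 0.022'), ('knob', [0.168, 0.132], 'tilt 0.036')]
17.9 [('pointer', [0.354, 0.137], 'tilt 0.033'), ('knob', [0.169, 0.137], 'tilt 0.060')]
```

```bash
cat > w.py <<'E'
from h import *
import sys
for i in range(int(sys.argv[1])):
    p=manip.camera('scene')
    g=[r['point'] for r in manip.tip_of(p,'pointer') if r['point'][1]>.2 and r['confidence']>.3]
    print(round(manip.state()['clock'],2),'%.3f'%((g[0][2]-.125)/.375) if g else None, end='; ')
s=manip.state();print(np.round(s['ee_pos'],3),round(s['grip_force'],2),s['width'])
E
python3 w.py 24
```

```text
18.0 0.060; 18.1 0.075; 18.2 0.090; 18.3 0.093; 18.4 0.081; 18.5 0.084; 18.6 0.078; 18.7 0.066; 18.8 0.060; 18.9 0.052; 19.0 0.038; 19.1 0.037; 19.2 0.018; 19.3 0.011; 19.4 0.003; 19.5 -0.002; 19.6 -0.003; 19.7 -0.013; 19.8 -0.002; 19.9 0.001; 20.0 0.006; 20.1 0.019; 20.2 0.027; 20.3 0.030; [0.533 0.174 0.119] 0.0 0.44480926217599
```

Equilibrium is about 0.038 with a 0.05 swing. Moving the weight out 5 mm at the next minimum (about 22.45 s) will centre it and kill the swing.

drive_tool(translation=[[0,0,-0.001],[0,0,-0.001],[0,0,-0.001],[0,0,-0.001],[0,0,-0.001],[0,0,-0.001],[0,0,0],[0,0,0]], twist=[0,0,0,0,0,0,0,0], hand=[0.038,0.038,0.038,0.038,0.038,0.038,0.038,0.038])

```text
clock: 21.1
ee_pos: [0.5328, 0.1738, 0.1126]
tcp_rot: [-3.142, 0.0, -0.0]
wrist_force: [0.9, 0.0, -0.5]
width: 0.444
grip_force: 0.0
```

```bash
python3 w.py 7
```

```text
21.2 None; 21.3 0.070; 21.4 0.069; 21.5 0.054; 21.6 0.045; 21.7 0.046; 21.8 0.029; [0.533 0.174 0.113] 0.0 0.445326369217671
```

drive_tool(translation=[[0,0,0],[0,0,0],[0,0.001,0],[0,0.001,0],[0,0.001,0],[0,0.001,0],[0,0.001,0],[0,0,0]], twist=[0,0,0,0,0,0,0,0], hand=[0.038,0.038,0.038,0.038,0.038,0.038,0.038,0.038])

```text
clock: 22.6
ee_pos: [0.5327, 0.179, 0.1125]
tcp_rot: [-3.141, 0.0, 0.0]
wrist_force: [-0.6, 0.1, 0.2]
width: 0.441
grip_force: 0.0
```

```bash
python3 w.py 24
```

```text
22.7 -0.001; 22.8 0.008; 22.9 0.006; 23.0 0.006; 23.1 0.002; 23.2 -0.006; 23.3 -0.003; 23.4 -0.006; 23.5 None; 23.6 -0.003; 23.7 -0.003; 23.8 -0.002; 23.9 -0.007; 24.0 -0.009; 24.1 0.002; 24.2 -0.006; 24.3 -0.007; 24.4 -0.001; 24.5 -0.003; 24.6 -0.001; 24.7 -0.004; 24.8 0.005; 24.9 -0.001; 25.0 -0.008; [0.533 0.179 0.113] 0.0 0.44790415716431536
```

The beam is still at level. I'll open around the knob and withdraw.

drive_tool(translation=[[0,0,0],[0,-0.001,0],[0,-0.002,0],[0,0,0],[0,0,0.01],[0,0,0.02],[0,0,0.03],[0,0,0.04]], twist=[0,0,0,0,0,0,0,0], hand=[0.045,0.055,0.065,0.07,0.07,0.07,0.07,0.07])

```text
clock: 25.8
ee_pos: [0.5322, 0.1756, 0.2136]
tcp_rot: [3.141, 0.002, -0.0]
wrist_force: [0.8, 0.3, 0.7]
width: 0.821
grip_force: 0.0
```

drive_tool(translation=[[-0.01,0,0.04],[-0.02,0,0.02],[-0.03,0,0],[-0.03,0,0],[0,0,0],[0,0,0],[0,0,0],[0,0,0]], twist=[0,0,0,0,0,0,0,0], hand=[0.07,0.07,0.07,0.07,0.07,0.07,0.07,0.07])

```text
clock: 26.6
ee_pos: [0.4433, 0.1757, 0.2725]
tcp_rot: [3.142, -0.0, -0.001]
wrist_force: [0.3, 0.4, -0.0]
width: 0.817
grip_force: 0.0
```

```bash
python3 w.py 60; python3 -c "
from h import *
look('scene','end',['blank','pan_floor'])"
```

```text
26.7 0.001; 26.8 -0.007; 26.9 -0.006; 27.0 0.002; 27.1 -0.005; 27.2 -0.011; 27.3 -0.007; 27.4 -0.005; 27.5 -0.007; 27.6 -0.000; 27.7 -0.002; 27.8 -0.000; 27.9 0.013; 28.0 0.004; 28.1 0.004; 28.2 -0.001; 28.3 None; 28.4 -0.003; 28.5 -0.003; 28.6 -0.004; 28.7 -0.002; 28.8 -0.002; 28.9 0.006; 29.0 -0.002; 29.1 -0.001; 29.2 -0.003; 29.3 -0.006; 29.4 -0.006; 29.5 -0.004; 29.6 -0.008; 29.7 -0.005; 29.8 0.001; 29.9 0.003; 30.0 -0.000; 30.1 -0.006; 30.2 0.007; 30.3 -0.006; 30.4 0.003; 30.5 0.003; 30.6 0.000; 30.7 0.006; 30.8 0.003; 30.9 -0.003; 31.0 0.000; 31.1 0.008; 31.2 0.001; 31.3 0.005; 31.4 0.002; 31.5 0.000; 31.6 -0.005; 31.7 -0.002; 31.8 -0.001; 31.9 -0.007; 32.0 -0.006; 32.1 -0.000; 32.2 None; 32.3 -0.001; 32.4 -0.004; 32.5 -0.002; 32.6 -0.002; [0.443 0.176 0.273] 0.0 0.8175790609445891
scene blank [ 0.356 -0.347  0.001] 0.83 [169. 277.]
scene blank [ 0.674 -0.47  -0.001] 0.83 [220. 385.]
scene blank [ 0.591 -0.143  0.167] 0.71 [287. 224.]
scene pan_floor [ 0.587 -0.144  0.166] 0.95 [286. 224.]
scene pan_floor [ 0.591 -0.146  0.167] 0.71 [287. 225.]
```

View pics/end.png

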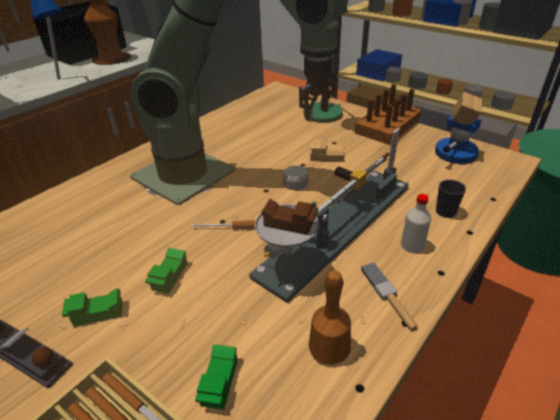

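The picture shows the blank upright on the pan at about (287,224), the pointer level, and the tin, gouge and offcut where they were. The beam has floated within about 0.01 rad for over 6 s. Handing in.

```bash
python3 -c "
from workcell import manip
print(manip.sign_off())"
```

```text
the job is handed in; nothing more can be done
None
```

The blank stands upright in the middle of the pan; the beam floated untouched for about 6 s within about 0.01 rad of level, and I handed the job in at about 33 s (no verdict was shown).

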